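# Slide the thali out over the end of the tandoor ledge

### The job

Set the thali ready for the server to take it from underneath: first nudge the empty katori aside, out of its way, then slide the thali along the ledge until a quarter of its width, about 5 cm, sticks out past the left end of the ledge (the robot's left, the end away from the casserole). Only push: neither may be lifted or tipped, both stay on the ledge, and the katori is left standing clear of the thali. Leave the belan and the chimta where they are.

Things in the scene. Friction and masses are not known exactly. Their poses are not given: they have to be found in the camera images.
- ledge: Fixed plastered brick ledge, 440 deep (x), 950 long (y), 120 mm high, top level, turned up to 6 degrees. Origin: middle of its left end edge, on the top face. z up, x away from the robot, y out past that left end: the ledge spans y -950 to 0, x -220 to 220 mm; past y = 0 a free 120 mm drop. A green casserole, 119 mm high, 120 mm radius, stands on it 800 to 830 mm in from that end, off the work.
- thali: Loose stainless steel thali: a round flat plate, 200 mm across the rim and 192 mm at the foot, 16 mm high, nearly straight wall 3 mm thick, floor 3 mm thick, about 0.28 kg. Lies flat on the ledge, 265 to 320 mm in from the left end. Origin: centre of its underside, z up; its turn about z means nothing.
- katori: Loose empty stainless steel bowl, 80 mm across the rim, 66 mm at the foot, 34 mm high, about 90 g. Stands upright on the ledge between the thali and the left end, in the way of the thali. Origin: centre of its underside, z up.
- belan: Bystander, loose: wooden rolling pin, 320 mm long, 41 mm thick, lying across the ledge 530 to 560 mm in from the left end, behind the thali; rolls if touched. Origin: on the ledge below its middle; its x runs along the pin.
- chimta: Bystander, loose: steel tongs, 260 mm long, up to 50 mm wide at the open jaws and 24 mm high, lying across the ledge 620 to 640 mm in from the left end. Origin: middle of its length, on the ledge; bend at -x, jaws at +x.
Not all that is in view belongs to the job. What is meant by the thali is not turquoise, and is the smaller of those in its own colour.

How it is judged (in metres and radians):
On the way, in this order (a step that is already met when the one before it is completed fails the run):
1. the katori has been pushed aside (over 25 mm) while the thali is still within 30 mm of where it lay (distance of katori from where it was at the start of the episode above 0.025 m and distance of thali from where it was at the start of the episode below 0.03 m), for 0.1 s.
2. the thali has been slid out until its rim stands 35 to 65 mm past the left end of the ledge (y of thali in the frame of ledge between -0.065 and -0.035 m), for 0.2 s.
At the end, for the whole second after the job is handed in: The thali lies flat and still on the ledge with its rim 35 to 65 mm past the left end edge (and not hanging over the long sides by more than 5 mm); the katori stands upright and still on the ledge with a gap of at least 2 mm to the thali's rim (all of step 2 and x of thali in the frame of ledge between -0.125 and 0.125 m and z of thali in the frame of ledge between -0.004 and 0.004 m and angle between thali's own z axis and vertical below 0.05 rad and linear speed of each of thali, katori below 0.01 m/s and z of katori in the frame of ledge between -0.004 and 0.004 m and angle between katori's own z axis and vertical below 0.1 rad and horizontal distance between katori and thali above 0.142 m); the robot touches nothing.
It fails at once if the thali is lifted off the ledge or tipped (over 12 mm up, or over 9 degrees), or falls off (z of thali in the frame of ledge above 0.012 m or z of thali in the frame of ledge below -0.02 m or angle between thali's own z axis and vertical above 0.16 rad).
It fails at once if the katori is lifted (over 12 mm), tipped over (beyond 25 degrees) or falls off (z of katori in the frame of ledge above 0.012 m or z of katori in the frame of ledge below -0.02 m or angle between katori's own z axis and vertical above 0.44 rad).
It fails at once if the belan or the chimta is moved by more than 15 mm (distance of any of belan, chimta from where it was at the start of the episode above 0.015 m).
It also fails if it takes over 61 s, if anything falls off the work surface, if the arm or the gripper's body presses on something with over 40 N, if the wrist force passes 120 N, or if a joint passes its speed limit or range.

### The arm

A 6-joint arm with a two-finger parallel gripper is mounted at the origin on the work surface. World frame = base frame: x ahead of the robot, y to its left, z up, the work surface at z = 0. Lengths are in mm, angles in rad, forces in N, time in s.
With the tool pointing down it reaches from about 300 to 775 mm from the base axis. Payload 14.6 kg.
Tool frame: the origin (TCP) lies at the very end of the fingers, on their centre line; the grasp point (between the pads) lies 19 mm behind it; z points along the fingers, y is the line along which they close (so a half turn about z gives the same grasp; the last joint's range is limited). The gripper opens to 94 mm and grips with 3 to 60 N. Pads are 16 mm wide; open, the fingers measure 119 mm over their backs; the gripper's body (75 mm by 177 mm) begins 78 mm behind the grasp point.
Start: joints at [1.096, 0.3, 1.521, -0, 1.321, -0.067], TCP at [218.121, 504.888, 205.446] pointing down, gripper open.
Joint ranges: [-3.03, 3.03], [-0.79, 2.21], [0.23, 2.52], [-1.04, 4.18], [0, 3.07], [-2.55, 2.55]. Speed limits (rad/s): [2.22, 2.22, 2.57, 3.14, 3.14, 3.14].

### API

Orientations are given as [roll, pitch, yaw] about the fixed x, y, z axes, in that order (R = Rz(yaw) Ry(pitch) Rx(roll)).
In Python, from cell import manip gives the robot as it stands.
- The arm moves only by the tool servo_tool, never from a script. Its argument "motion" is a list that holds one entry, the list of rows, each a list of 7 numbers: the shift along the world's x, y, z as a fraction of full scale, then the turn, a rotation vector about the world's x, y, z as a fraction of full scale, then the closure, from 0 (fully open) to 1 (shut). In form: [[[x, y, z, rx, ry, rz, gripper], ...]]. A call has 1 to 10 rows; each row is the pose to reach, as a shift and turn from the pose commanded when the call began, turning the shorter way round; what a row does not reach only later rows make up. Full scale, the value 1, is 0.5 m for a shift and pi rad for a turn. A row lasts 1/10 s, in which the tool goes at most 50 mm and 8.59 degrees, less where a joint would pass 70% of its speed; a pose out of reach is approached as far as the arm can. A call with a number of a shift or a turn outside -1 to 1 is refused whole. A call with a gripper value outside its range is refused whole. The fingers move at their own pace and stop on an object; "newtons" is the grip in N (left out, the last holds). Time passes only in rows, so rows that repeat a pose let the fingers close. It gives the time, the measured TCP pose, the force, the opening and the grip force at its end, in the units of the state.
- manip.read_state(): the state, without advancing time (a new reading comes with each control period).
- manip.camera(name): name is "scene" or "top" or "wrist"; returns a dict with "frame" (384x512x3 uint8, red, green, blue), "range_z" (384x512 float32, mm along the optical axis (not along the pixel's ray), 0 where there is no reading), "vfov" (degrees; the focal length in pixels is half the picture's height over the tangent of half this angle, whatever the lens; pixels are square), "cx", "cy" (the principal point, pixels), "k1" (the pictures are not rectified: a ray, as slopes to the right and down, at radius r is drawn at 1 + k1 r^2 times it, then the intrinsics apply), "cam_to_world" (4x4, takes a point from camera to world coordinates). Camera axes: x right, y down, z forward; pixel columns grow to the right and rows downward; lengths in mm; the calibration is good to about 2 mm. A picture is of the moment at which its call begins.
- manip.sign_off(): hands the job in; it is judged then, once.
The state is a dict: "clock": time; "joints": joint angles; "qd": joint speeds; "effort": joint torques, N m; "eef_pos": TCP position; "eef_rot": TCP orientation; "wrist_force": force on the tool from outside, world axes, zero at the start; "moment": the same for the moment, N m; "finger_gap": finger opening in mm; "finger_force": force on a finger pad.
Only numpy, scipy, OpenCV 4.12 (cv2) and the standard library are available. Lean on these libraries where they do the work, as an engineer would, in place of code of your own. Each camera call takes 0.05 s, during which the arm holds its last target. There are 200 camera calls.

## Working session

There is one attempt and no reset: what is moved stays moved. The work goes in short steps, Python scripts to look and compute and a tool call to move; the robot and the scene stay as the last step left them, time stands still between calls to the robot, and variables do not carry over. Pictures are saved under pics/ and viewed, at most 10 in all, crops included, and the job is handed in when it is done.

Besides the shell and the picture viewer there is one more tool, called as name([rows], argument=value, ...), one row to a line, values as JSON. servo_tool: Moves the arm, as the interface text tells. Its arguments: {"type":"object","properties":{"motion":{"type":"array"},"newtons":{"type":"number"}},"required":["motion"]}

```bash
mkdir -p pics
cat > h.py <<'E'
import numpy as np, cv2
from cell import manip
def K(c):
    h=c["frame"].shape[0]; f=h/2/np.tan(np.radians(c["vfov"])/2); return f
def cloud(c):
    f=K(c); h,w=c["range_z"].shape
    u,v=np.meshgrid(np.arange(w),np.arange(h))
    M=np.array([[f,0,c["cx"]],[0,f,c["cy"]],[0,0,1.]])
    xd=(u-c["cx"])/f; yd=(v-c["cy"])/f; x,y=xd.copy(),yd.copy()
    for _ in range(20):
        s=1+c["k1"]*(x*x+y*y); x,y=xd/s,yd/s
    z=c["range_z"]; P=np.stack([x*z,y*z,z],-1)
    T=np.array(c["cam_to_world"]); return P@T[:3,:3].T+T[:3,3]
def look(n,tag):
    c=manip.camera(n); cv2.imwrite(f"pics/{tag}.png",c["frame"][:,:,::-1]); np.savez(f"{tag}.npz",P=cloud(c),F=c["frame"],Z=c["range_z"]); return c
E
python3 - <<'E'
from h import *
for n in("top","scene"):
    c=look(n,n+"0"); print(n,c["vfov"],c["cx"],c["cy"],c["k1"],np.array(c["cam_to_world"]).round(2).tolist())
print(manip.read_state())
E
```

```text
top 45.07226881647257 251.15343127929447 201.0023602784236 -0.17800424838928444 [[-0.02, -0.99, 0.14, 195.22], [-1.0, 0.02, 0.0, 26.15], [-0.01, -0.14, -0.99, 1619.1], [0.0, 0.0, 0.0, 1.0]]
scene 43.491774032828936 245.16879242098128 194.32398014146202 0.015312075095255534 [[-0.09, 0.65, -0.76, 1506.22], [1.0, 0.07, -0.06, 125.04], [0.01, -0.76, -0.65, 1048.09], [0.0, 0.0, 0.0, 1.0]]
{'clock': 0.1, 'joints': array([ 1.09638869e+00,  3.00435028e-01,  1.52151609e+00, -1.47364363e-05,
        1.32070600e+00, -6.65997730e-02]), 'qd': array([ 0.00186733, -0.00106827, -0.00295749,  0.00135612, -0.00079062,
        0.00061825]), 'effort': array([ 1.65428177e-03, -5.32648873e+01, -3.53277147e+01,  7.09788501e-02,
        2.35775043e-02, -6.09687959e-05]), 'eef_pos': array([218.02642331, 504.68176904, 204.93360863]), 'eef_rot': array([-3.14052959e+00, -5.65985791e-05,  2.73378841e+00]), 'wrist_force': array([-0.24260567,  0.23266104, -0.18297081]), 'moment': array([ 0.02899607, -0.01565699,  0.01401952]), 'finger_force': 0.0, 'finger_gap': 93.89632004792169}
```

View pics/top0.png

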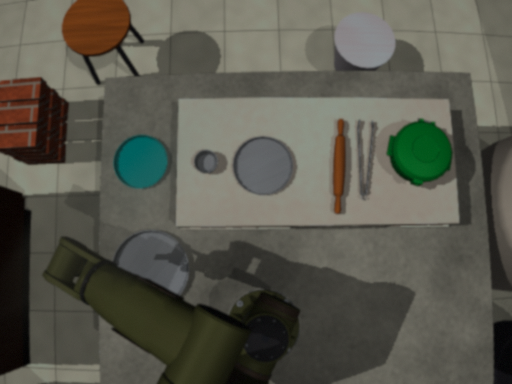

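View pics/scene0.png

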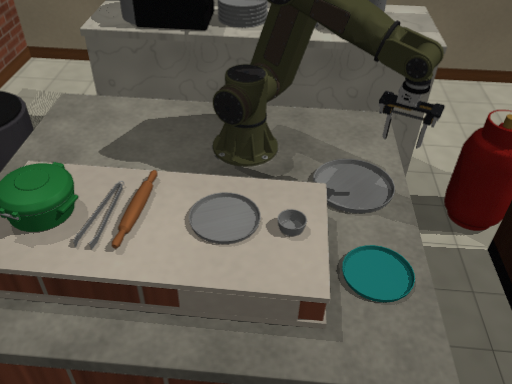

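The top view shows the thali at (264,165), katori (208,161), ledge's left end at column about 177, belan (340,165), chimta (367,160). The large steel plate (155,265) and the turquoise one (141,161) are decoys on the work surface.

Run:
```python
from h import *
d=np.load("top0.npz"); P,F=d["P"],d["F"]; ok=d["Z"]>0
z=P[...,2]
L=(ok&(abs(z-120)<30)&(np.arange(512)[None]>165)&(np.arange(512)[None]<470)&(np.arange(384)[:,None]>90)&(np.arange(384)[:,None]<235))
print("ledge z",np.median(z[210:222,200:320]),"table z",np.median(z[100:110,110:160]))
m=(L&(z>90)).astype(np.uint8); m=cv2.morphologyEx(m,cv2.MORPH_OPEN,np.ones((3,3)))
# left end edge
e=[];
for r in range(105,220,3):
    c=np.where(m[r])[0][0]; e.append(P[r,c,:2])
e=np.array(e); p=np.polyfit(e[:,0],e[:,1],1); print("left edge y=",p, "res",np.std(e[:,1]-np.polyval(p,e[:,0])),e[0],e[-1])
for nm,rng in(("far",1),("near",-1)):
    q=[]
    for c in range(190,440,5):
        r=np.where(m[:,c])[0]; r=r[0] if rng==1 else r[-1]; q.append(P[r,c,:2])
    q=np.array(q); pp=np.polyfit(q[:,1],q[:,0],1); print(nm,"x=",pp,np.std(q[:,0]-np.polyval(pp,q[:,1])))
g=F.astype(int).mean(-1)
for nm,(u0,u1,v0,v1) in dict(thali=(225,305,125,205),kat=(188,228,145,180)).items():
    s=z[v0:v1,u0:u1]; 
    print(nm,s.max(),np.percentile(s,[5,50,95]))
np.set_printoptions(linewidth=200)
print(z[161,190:228].round().astype(int)); print(z[165,226:302].round().astype(int)); print(g[165,226:302].astype(int)); print(g[161,188:232].astype(int))
I=cv2.resize(F[90:240,165:355],None,fx=4,fy=4,interpolation=cv2.INTER_CUBIC)[:,:,::-1]; cv2.imwrite("pics/crop.png",I)
```

```text
ledge z 120.40593538994472 table z -0.28353156125501755
left edge y= [-1.87392088e-02  2.84461118e+02] res 1.8984736303029688 [752.07843211 268.43628757] [360.03742884 276.74442818]
far x= [1.22223283e-02 7.69392854e+02] 2.406288812663311
near x= [1.79687944e-02 3.33945059e+02] 0.7613710218159325
thali 1619.1049030142715 [115.22281839 121.23148772 129.85043069]
kat 1619.1049030142715 [114.75193311 121.10588352 150.09214069]
[118 121 121 120 156 145 129 130 124 117 126 130 120 123 116 122 122 126 124 124 121 122 124 124 122 121 131 154 123 121 119 118 120 125 116 121 123 120]
[123 123 121 125 121 118 122 136 129 121 123 124 117 125 123 118 121 125 128 124 121 120 121 123 121 123 117 124 119 125 118 126 127 121 121 121 123 124 123 120 119 118 121 119 122 122 128 119 125
 121 121 129 125 121 125 122 129 120 118 117 127 121 127 126 122 122 130 140 122 118 119 126 126 122 120 118]
[ 99 118 130 133 128 117  99  77  59  60  65  80  92 100 101 100 100 101 101 101 101 102 102 103 101 101 102 102 101 102 102 102 102 102 102 102 102 101 101  99 100 100  99  99  98  98  98  98  98
  97  98  96  97  97  96  96  96  96  98  97  96  97  97  93  85  76  77  85  86  89 101 118 133 139 138 139]
[135 133 129 120 115 105  79  53  45  50  58  62  65  63  66  77  92  99  99  98 100 100 100 101 101  96  86  80  78  82  82  83  86  85  84  84  84  86  95 112 128 136 133 126]
```

View pics/crop.png

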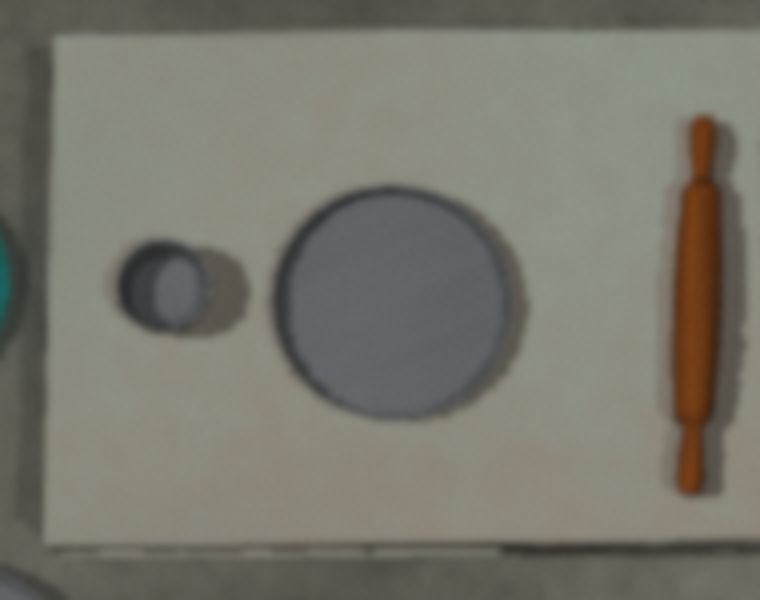

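The crop shows the thali centred at about (392,303), r≈118; the katori rim at (163,286), r≈46; the ledge's left edge from (53,37) to (44,545); the belan's left side at about 672.

```bash
cat >> h.py <<'E'
def ray(c,uv,z):
    f=K(c); xd,yd=(uv[0]-c["cx"])/f,(uv[1]-c["cy"])/f; x,y=xd,yd
    for _ in range(20):
        s=1+c["k1"]*(x*x+y*y); x,y=xd/s,yd/s
    T=np.array(c["cam_to_world"]); d=T[:3,:3]@[x,y,1]; return (T[:3,3]+d*(z-T[2,3])/d[2])[:2]
E
python3 - <<'E'
from h import *
c=manip.camera("top"); w=lambda x,y,z:ray(c,(165+(x+.5)/4-.5,90+(y+.5)/4-.5),z).round(1)
for n,a in dict(thC=(392,303,136),thL=(274,303,136),thR=(510,303,136),thT=(392,186,136),thB=(392,420,136),k=(163,286,154),kL=(118,286,154),kR=(208,286,154),eF=(53,37,120),eN=(44,545,120),farR=(755,30,120),nearR=(755,545,120),bel=(672,300,140),belC=(696,305,140)).items(): print(n,w(*a))
# far/near corner
d=np.load("scene0.npz");P=d["P"];F=d["F"].astype(int)
# scene check: left edge from depth
m=(abs(P[...,2]-120)<10)&(d["Z"]>0); q=P[m]; q=q[(q[:,0]>350)&(q[:,0]<740)]
for x in range(360,740,60):
    s=q[abs(q[:,0]-x)<15]; print(x,np.percentile(s[s[:,1]<330][:,1],[99.5,100]).round(1))
print(ray(manip.camera("scene"),(291,214),154))
E
```

```text
thC [528.2 -11.4]
thL [530.6  85.3]
thR [ 526.  -108.3]
thT [627.7 -14.2]
thB [431.1  -8.8]
k [543.1 174.7]
kL [544.1 211.5]
kR [542.1 138. ]
eF [773.7 272.2]
eN [337.2 277.7]
farR [ 766.5 -331.6]
nearR [ 323.1 -303.8]
bel [ 524.9 -241.6]
belC [ 520.3 -261.3]
360 [275.  278.1]
420 [273.1 276.3]
480 [273.6 277.1]
540 [273.1 274.8]
600 [272.  275.2]
660 [269.7 273. ]
720 [269.4 272.7]
[529.84807922 172.52207267]
```

servo_tool([
  [[0.5,-0.66,0,0,0,0.13,0.47],[0.5,-0.66,0,0,0,0.13,0.47],[0.5,-0.66,0,0,0,0.13,0.47],[0.5,-0.66,0,0,0,0.13,0.47],[0.5,-0.66,0,0,0,0.13,0.47],[0.5,-0.66,0,0,0,0.13,0.47],[0.5,-0.66,0,0,0,0.13,0.47],[0.5,-0.66,0,0,0,0.13,0.47],[0.5,-0.66,0,0,0,0.13,0.47],[0.5,-0.66,0,0,0,0.13,0.47]],
], newtons=20)

```text
clock: 1.2
eef_pos: [469.4, 172.6, 205.1]
eef_rot: [-3.141, -0.0, 3.139]
wrist_force: [0.6, 0.5, 0.8]
finger_gap: 49.3
finger_force: 0.0
```

servo_tool([
  [[0,0,-0.03,0,0,0,0.47],[0,0,-0.06,0,0,0,0.47],[0,0,-0.09,0,0,0,0.47],[0,0,-0.12,0,0,0,0.47],[0,0,-0.14,0,0,0,0.47],[0,0,-0.15,0,0,0,0.47],[0,0,-0.154,0,0,0,0.47],[0,0,-0.154,0,0,0,0.47]],
])

```text
clock: 2.0
eef_pos: [468.2, 175.1, 128.7]
eef_rot: [3.142, 0.0, -3.141]
wrist_force: [0.6, -0.1, 0.2]
finger_gap: 50.0
finger_force: 0.0
```

Run:
```python
from h import *
look("top","t1"); look("scene","s1"); print(manip.read_state()["eef_pos"])
F=np.load("t1.npz")["F"][90:240,165:355]; G=np.load("s1.npz")["F"][130:300,150:350]
I=np.vstack([cv2.resize(F,(380,300),interpolation=2),cv2.resize(G,(380,300),interpolation=2)]); cv2.imwrite("pics/v1.png",I[:,:,::-1])
```

```text
[468.34318967 175.03042828 128.97017939]
```

View pics/v1.png

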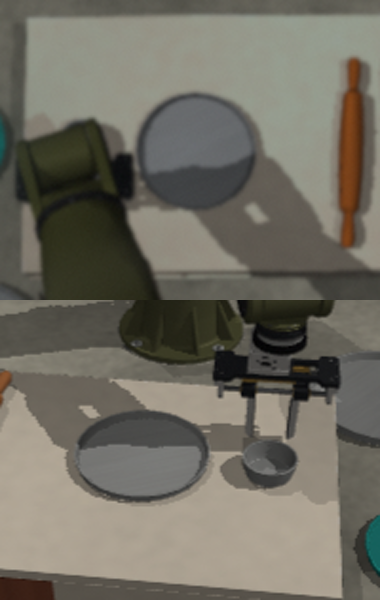

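The fingers stand behind the katori (scene half: fingers at columns 250–293, bowl 243–298), and both objects are undisturbed.

servo_tool([
  [[0.02,0,0,0,0,0,0.47],[0.04,0,0,0,0,0,0.47],[0.06,0,0,0,0,0,0.47],[0.08,0,0,0,0,0,0.47],[0.1,0,0,0,0,0,0.47],[0.12,0,0,0,0,0,0.47],[0.14,0,0,0,0,0,0.47],[0.16,0,0,0,0,0,0.47],[0.18,0,0,0,0,0,0.47],[0.2,0,0,0,0,0,0.47]],
])

```text
clock: 3.1
eef_pos: [568.9, 174.9, 128.4]
eef_rot: [-3.142, -0.0, -3.141]
wrist_force: [0.1, 1.1, -0.8]
finger_gap: 50.0
finger_force: 0.2
```

servo_tool([
  [[0.02,0,0,0,0,0,0.47],[0.04,0,0,0,0,0,0.47],[0.06,0,0,0,0,0,0.47],[0.08,0,0,0,0,0,0.47],[0.1,0,0,0,0,0,0.47],[0.12,0,0,0,0,0,0.47],[0.14,0,0,0,0,0,0.47],[0.16,0,0,0,0,0,0.47],[0.175,0,0,0,0,0,0.47],[0.186,0,0,0,0,0,0.47]],
])

```text
clock: 4.1
eef_pos: [661.7, 174.8, 128.3]
eef_rot: [-3.142, -0.0, -3.141]
wrist_force: [0.0, -0.8, -0.0]
finger_gap: 50.0
finger_force: 0.3
```

servo_tool([
  [[0,0,0,0,0,0,0.47],[0,0,0,0,0,0,0.47],[-0.04,0,0,0,0,0,0.47],[-0.1,0,0,0,0,0,0.47],[-0.1,0,0.05,0,0,0,0.3],[-0.1,0,0.14,0,0,0,0.05],[-0.1,0,0.2,0,0,0,0.05],[-0.1,0,0.2,0,0,0,0.05]],
])

```text
clock: 4.9
eef_pos: [612.1, 175.2, 233.7]
eef_rot: [3.14, 0.008, -3.141]
wrist_force: [-0.0, -1.0, 0.4]
finger_gap: 78.2
finger_force: 0.0
```

servo_tool([
  [[-0.166,-0.65,0,0,0,-0.5,0.02],[-0.166,-0.65,0,0,0,-0.5,0.02],[-0.166,-0.65,0,0,0,-0.5,0.02],[-0.166,-0.65,0,0,0,-0.5,0.02],[-0.166,-0.65,0,0,0,-0.5,0.02],[-0.166,-0.65,0,0,0,-0.5,0.02],[-0.166,-0.65,0,0,0,-0.5,0.02],[-0.166,-0.65,0,0,0,-0.5,0.02],[-0.166,-0.65,0,0,0,-0.5,0.02],[-0.166,-0.65,0,0,0,-0.5,0.02]],
])

```text
clock: 5.9
eef_pos: [527.6, -150.3, 227.6]
eef_rot: [-3.141, -0.0, 1.635]
wrist_force: [-0.2, 0.7, -0.8]
finger_gap: 92.0
finger_force: 0.0
```

Run:
```python
from h import *
print(manip.read_state())
look("top","t2"); look("scene","s2")
F=np.load("t2.npz")["F"][90:240,165:355]; G=np.load("s2.npz")["F"][130:300,150:350]
I=np.hstack([cv2.resize(F,(400,316),interpolation=2),cv2.resize(G,(400,316),interpolation=2)]); cv2.imwrite("pics/v2.png",I[:,:,::-1])
```

```text
{'clock': 5.9, 'joints': array([-3.44244941e-01,  2.80958780e-01,  1.49343973e+00,  1.43766072e-05,
        1.36823476e+00, -4.08845814e-01]), 'qd': array([ 8.97150015e-03, -6.88553527e-04,  1.20817821e-03,  1.29824191e-03,
       -1.45154603e-03,  1.48936501e+00]), 'effort': array([-6.21571150e-01, -5.25871611e+01, -3.58152938e+01,  4.53876564e-02,
        4.50352079e-02, -3.14920127e+00]), 'eef_pos': array([ 527.56799485, -150.25859836,  227.5932945 ]), 'eef_rot': array([-3.14064340e+00, -4.26618147e-04,  1.63539410e+00]), 'wrist_force': array([-0.19149279,  0.66644349, -0.76396716]), 'moment': array([-0.0639077 ,  0.00877045, -0.00260291]), 'finger_force': 0.0, 'finger_gap': 91.9977277794129}
```

View pics/v2.png

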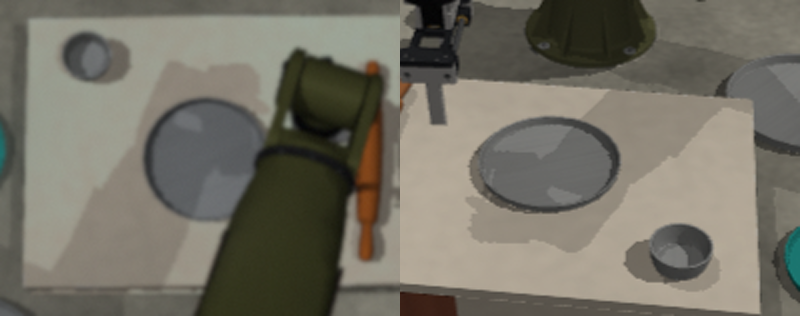

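The katori stands upright at the ledge's far side (crop (87,56)) and the thali hasn't moved.

servo_tool([
  [[0,0,-0.04,0,0,0,0.02],[0,0,-0.08,0,0,0,0.02],[0,0,-0.1,0,0,0,0.02]],
])

```text
clock: 6.3
eef_pos: [527.3, -149.7, 176.4]
eef_rot: [-3.139, -0.001, 1.647]
wrist_force: [-0.3, 0.1, 0.9]
finger_gap: 91.7
finger_force: 0.0
```

servo_tool([
  [[0,0,-0.03,0,0,-0.029,0.02],[0,0,-0.06,0,0,-0.029,0.02],[0,0,-0.08,0,0,-0.029,0.02],[0,0,-0.095,0,0,-0.029,0.02],[0,0,-0.1,0,0,-0.029,0.02],[0,0,-0.1,0,0,-0.029,0.02]],
])

```text
clock: 6.9
eef_pos: [528.2, -150.1, 128.5]
eef_rot: [-3.142, 0.0, 1.552]
wrist_force: [0.2, -0.2, 0.9]
finger_gap: 92.1
finger_force: 0.0
```

servo_tool([
  [[0,0.02,0,0,0,0,0.02],[0,0.04,0,0,0,0,0.02],[0,0.06,0,0,0,0,0.02],[0,0.08,0,0,0,0,0.02],[0,0.1,0,0,0,0,0.02],[0,0.12,0,0,0,0,0.02],[0,0.14,0,0,0,0,0.02],[0,0.16,0,0,0,0,0.02],[0,0.18,0,0,0,0,0.02],[0.002,0.2,0,0,0,0,0.02]],
])

```text
clock: 7.9
eef_pos: [529.1, -49.3, 128.5]
eef_rot: [-3.142, 0.0, 1.551]
wrist_force: [-0.5, -1.7, 0.4]
finger_gap: 92.0
finger_force: 1.0
```

servo_tool([
  [[0,0.02,0,0,0,0,0.02],[0,0.04,0,0,0,0,0.02],[0,0.06,0,0,0,0,0.02],[0.001,0.08,0,0,0,0,0.02],[0.001,0.1,0,0,0,0,0.02],[0.001,0.12,0,0,0,0,0.02],[0.002,0.14,0,0,0,0,0.02],[0.002,0.16,0,0,0,0,0.02],[0.003,0.18,0,0,0,0,0.02],[0.003,0.2,0,0,0,0,0.02]],
])

```text
clock: 8.9
eef_pos: [530.7, 50.7, 128.4]
eef_rot: [-3.142, 0.0, 1.551]
wrist_force: [0.2, -2.2, 1.2]
finger_gap: 92.3
finger_force: 1.1
```

servo_tool([
  [[0,0.02,0,0,0,0,0.02],[0,0.04,0,0,0,0,0.02],[0,0.06,0,0,0,0,0.02],[0.001,0.075,0,0,0,0,0.02],[0.001,0.09,0,0,0,0,0.02],[0.001,0.1,0,0,0,0,0.02],[0.001,0.1,0,0,0,0,0.02]],
])

```text
clock: 9.6
eef_pos: [531.1, 100.5, 128.4]
eef_rot: [-3.141, -0.0, 1.552]
wrist_force: [0.0, 0.6, -0.4]
finger_gap: 92.3
finger_force: 0.0
```

Run:
```python
from h import *
print(manip.read_state()["eef_pos"])
look("top","t3"); look("scene","s3")
F=np.load("t3.npz")["F"][90:240,165:305]; G=np.load("s3.npz")["F"][150:320,190:350]
I=np.hstack([cv2.resize(F,(400,429),interpolation=2),cv2.resize(G,(400,425),interpolation=2)[:429] if 0 else cv2.resize(G,(400,429),interpolation=2)]); cv2.imwrite("pics/v3.png",I[:,:,::-1])
```

```text
[531.05197532 100.54123566 128.35253397]
```

View pics/v3.png

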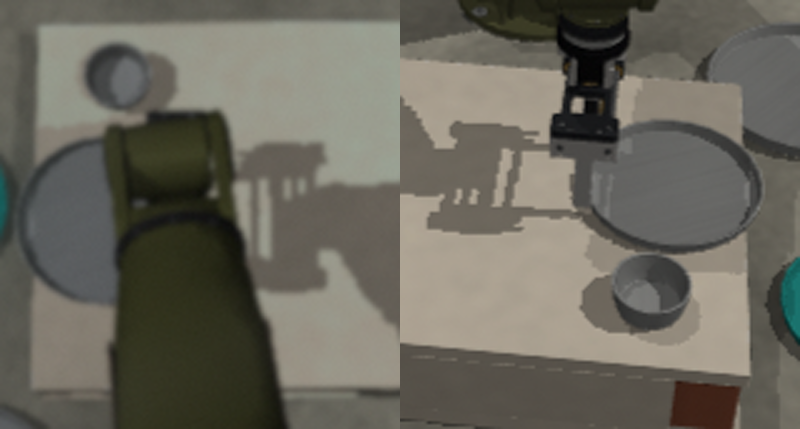

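Run:
```python
from h import *
c=manip.camera("top"); w=lambda x,y,z:ray(c,(165+(x+.5)*.35-.5,90+(y+.5)*.35-.5),z).round(1)
print("rimL",w(20,218,136),"k",w(118,75,154),"edge",w(36,60,120),w(31,370,120))
F=c["frame"].astype(int).mean(-1); print(F[166,160:190].astype(int)); print(F[205,160:190].astype(int))
```

```text
rimL [534.2 288.4] k [697.1 172. ] edge [731.  273.8] [359.3 278. ]
[ 76  75  74  70  68  65  59  54  52  60  69  64  59  66  78  94 101  96
  91  92  91  92  92  91  93  92  93  92  93  92]
[ 89  86  84  84  86  86  86  86  87  88  86  87  85  85  87  96 114 122
 124 124 124 126 125 126 126 126 126 126 126 124]
```

Katori at (697,172); the thali's rim stands about 20 mm past the edge, matching the push geometry. 28 mm more.

servo_tool([
  [[0,0.012,0,0,0,0,0.02],[0,0.024,0,0,0,0,0.02],[0,0.036,0,0,0,0,0.02],[0,0.046,0,0,0,0,0.02],[0,0.052,0,0,0,0,0.02],[0,0.056,0,0,0,0,0.02],[0,0.056,0,0,0,0,0.02],[0,0.056,0,0,0,0,0.02]],
])

```text
clock: 10.55
eef_pos: [531.1, 128.0, 128.5]
eef_rot: [3.142, -0.0, 1.551]
wrist_force: [-0.1, -1.0, 0.2]
finger_gap: 92.0
finger_force: 0.0
```

servo_tool([
  [[0,-0.03,0,0,0,0,0.02],[0,-0.08,0,0,0,0,0.02],[0,-0.1,0.06,0,0,0,0.02],[0,-0.1,0.16,0,0,0,0.02],[-0.2,-0.4,0.26,0,0,0,0.02],[-0.2,-0.5,0.26,0,0,0,0.02],[-0.2,-0.6,0.26,0,0,0,0.02],[-0.2,-0.6,0.26,0,0,0,0.02],[-0.2,-0.6,0.26,0,0,0,0.02],[-0.2,-0.6,0.26,0,0,0,0.02]],
])

```text
clock: 11.55
eef_pos: [429.4, -175.6, 259.3]
eef_rot: [3.141, 0.001, 1.548]
wrist_force: [0.7, 0.5, 0.7]
finger_gap: 91.9
finger_force: 0.0
```

Run:
```python
from h import *
print(manip.read_state()["eef_pos"])
look("top","t4"); look("scene","s4")
F=np.load("t4.npz")["F"][90:240,150:290]; G=np.load("s4.npz")["F"][150:320,190:350]
I=np.hstack([cv2.resize(F,(560,600),interpolation=2),cv2.resize(G,(240,600)) if 0 else np.pad(cv2.resize(G,(240,255),interpolation=2),((0,345),(0,0),(0,0)))]); cv2.imwrite("pics/v4.png",I[:,:,::-1])
P=np.load("s4.npz")["P"]; s=P[(P[...,2]>128)&(P[...,2]<145)&(abs(P[...,0]-530)<110)&(P[...,1]>60)&(P[...,1]<380)]
print("rim y range",np.percentile(s[:,1],[0.5,2,98,99.5]),"x",np.percentile(s[:,0],[.5,99.5]),len(s))
```

```text
[ 429.43683432 -175.64738078  259.2642874 ]
rim y range [124.64785196 126.96716909 319.16174876 320.66717646] x [433.19057727 634.10957507] 447
```

View pics/v4.png

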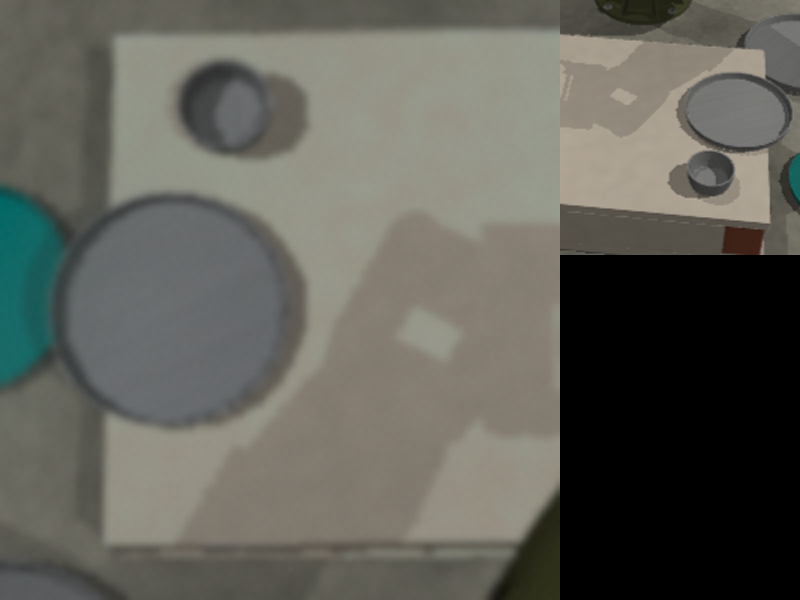

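The final view shows the thali (172,311) protruding past the edge (column ~109) by about a quarter. Depth puts its centre 51 mm in from the edge. The katori (225,107) is upright, about 170 mm from the thali's centre, and the arm is clear.

```bash
python3 -c "
from cell import manip
print(manip.sign_off())"
```

```text
the job is handed in; nothing more can be done
None
```

The job is handed in, with no verdict returned: by camera, the thali's rim sticks out about 49 mm past the ledge's left end, the katori stands upright about 30 mm clear of it, and the arm never went near the belan or chimta.

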